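# Lock the hatch of a gas filter box

### The job

The two gas filter boxes on the table have just been serviced, but the wing fastener on the blue hatch is still open. Turn it clockwise, a full quarter turn to the green dot, so that its red drop pin falls into the locked detent, then let go. Leave the fastener on the yellow hatch locked as it is.

Things in the scene. Friction and masses are not known exactly. Their poses are not given: they have to be found in the camera images.
- blue_grip (a point): point on the turning axis of the wing on the blue hatch: a black upright bar 56 mm long, 14 thick, from 78 to 112 mm above the table; this point is 98 above it. It turns with the wing: z up, y along the bar to the end with the white pointer line, x across the flat sides (pinch there). Its white box (150 x 136 x 60 high, fixed) may have changed places with its twin with a yellow hatch
- blue_wing (a joint): turn of that wing, rad: 0 open, pointer at the red dot; grows clockwise from above to 1.571, pointer at the green dot, against a stop: full home. Starts at 0 to 0.3, stays where left, friction 0.05 N m. Under the bar a steel disc with a tongue (54 mm radius, top 67 mm above the table) turns with it and carries the drop pin until about 1.35; from there the pin falls behind the tongue
- blue_pin: drop pin (the detent) beside that wing, 48 mm from its axis: red shaft 10 mm thick, steel head 17 across, 32 tall, loose in an upright steel bushing fixed to the box (21 across, top 83 mm above the table). Origin: centre of its underside; 67 mm above the table while the wing is open, 60 when dropped, which bars the wing from turning back. The gripper need not touch it
- yellow_wing (a joint): turn of the same wing on the yellow hatch, rad, same meaning; starts locked at 1.571, its pin dropped, and shall stay so

How it is judged:
By the outcome, as a careful person would: the job done as asked, in the order asked, and still so for the second after the job is handed in, with the robot touching nothing.
It also fails if it takes over 32 s, if anything falls off the work surface, if the arm or the gripper's body presses on something with over 40 N, if the wrist force passes 120 N, or if a joint passes its speed limit or range.

### The arm

A 6-joint arm with a two-finger parallel gripper is mounted at the origin on a cart in front of the work surface, level with it; the furniture and walls round the work are solid. World frame = base frame: x ahead of the robot, y to its left, z up, the work surface at z = 0. Lengths are in m, angles in rad, forces in N, time in s.
With the tool pointing down it reaches from about 0.3 to 0.775 m from the base axis. Payload 14.6 kg.
Tool frame: the origin (TCP) lies on the mounting face of the last link; the fingertips stand 199 mm ahead of it and the grasp point (between the pads) lies 180 mm ahead of it; z points along the fingers, y is the direction in which the jaws open and shut (so a half turn about z gives the same grasp; the last joint's range is limited). The gripper opens to 94 mm and grips with 3 to 60 N. Pads are 16 mm wide; open, the fingers measure 119 mm over their backs; the gripper's body (75 mm by 177 mm) begins 78 mm behind the grasp point.
Start: joints at [-1.335, 0.3, 1.521, -0, 1.321, -0.067], TCP at [0.164, -0.525, 0.405] pointing down, gripper open.
Joint ranges: [-3.03, 3.03], [-0.79, 2.21], [0.23, 2.52], [-1.04, 4.18], [0, 3.07], [-2.55, 2.55]. Speed limits (rad/s): [2.22, 2.22, 2.57, 3.14, 3.14, 3.14].

### API

Orientations are given as [roll, pitch, yaw] about the fixed x, y, z axes, in that order (R = Rz(yaw) Ry(pitch) Rx(roll)).
In Python, from station import sensors, vision, job gives the robot as it stands. The module is installed in compiled form; this text tells all that it offers.
- The arm moves only by the tool arm_command, never from a script. Its argument "plan" is one flat list of numbers, 5 for each row, row after row: the closure, from -1 (fully open) to 1 (shut), so that 0 is half open, then the shift along the world's x, y, z scaled (see below), then the turn about the world's z scaled (see below). A call has 1 to 20 rows; each row is the pose to reach, as a shift and turn from the pose commanded when the call began; what a row does not reach only later rows make up. The controller multiplies each number of a shift by 400 mm and each number of a turn by 120 degrees. A row lasts 1/10 s, in which the tool goes at most 50 mm and 8.59 degrees, less where a joint would pass 70% of its speed; a pose out of reach is approached as far as the arm can. A call with a number of a shift or a turn outside -1 to 1 is refused whole. A call with a gripper value outside its range is refused whole. The fingers move at their own pace and stop on an object; "newtons" is the grip in N (left out, the last holds). Time passes only in rows, so rows that repeat a pose let the fingers close. It gives the time, the measured TCP pose, the force and the opening at its end, in the units of the state.
- sensors.get_obs(): the state, without advancing time (a new reading comes with each control period).
- vision.camera(name): name is "side" or "top"; returns the picture (400x640x3 uint8, blue, green, red); there is no depth.
- vision.camera_params(name): a dict with "intrinsics" (3x3 intrinsics, pixels), "rvec" (rotation vector, rad) and "tvec" (3), from world to camera coordinates, as OpenCV has them. Camera axes: x right, y down, z forward; pixel columns grow to the right and rows downward; lengths in m; the calibration is good to about 2 mm. A picture is of the moment at which its call begins. camera_params takes no time and is no camera call.
- job.hand_in(): hands the job in, once; it reports no verdict.
Trained networks look in the newest picture that a camera, given by its name, has taken for a name from the list of things; names that differ only in an ending like _2 or _b are one class to them, and where a whole thing is asked for, a point or a joint stands for the part that bears it (a point fixed in the world has none). Each returns a list of dicts, best first, with "confidence" (0 to 1); they miss things now and then, are a little off and sometimes report something else, mostly with a low value. They report only what shows in the picture. A call takes as long as a camera call.
- vision.search_frame(name, camera): "at" ([row, column] in pixels, amid what is visible of it).
- vision.silhouettes(name, camera): "mask" (400x640 bool, what is visible of it) and "at" ([row, column] in pixels, amid what is visible of it).
- vision.pinpoint(name, camera): "at" ([row, column] in pixels: a listed point, or the origin of a listed thing).
The state is a dict: "time_s": time; "qpos": joint angles; "joint_vel": joint speeds; "tau": joint torques, N m; "ee_pos": TCP position; "eef_rot": TCP orientation; "force": force on the tool from outside, world axes, zero at the start; "moment": the same for the moment, N m; "grip_width": finger opening in m.
Only numpy, scipy, OpenCV 4.12 (cv2) and the standard library are available. Lean on these libraries where they do the work, as an engineer would, in place of code of your own. Each camera call takes 0.05 s, during which the arm holds its last target.

## Working session

There is one attempt and no reset: what is moved stays moved. The work goes in short steps, Python scripts to look and compute and a tool call to move; the robot and the scene stay as the last step left them, time stands still between calls to the robot, and variables do not carry over. Pictures are saved under pics/ and viewed, and the job is handed in when it is done.

Besides the shell and the picture viewer there is one more tool, called after ">>>" as name(argument=value, ...) on one line, values as JSON. arm_command: Moves the arm, as the interface text tells. Its arguments: {"type":"object","properties":{"plan":{"type":"array"},"newtons":{"type":"number"}},"required":["plan"]}

```bash
mkdir -p pics
python3 - <<'E'
from station import sensors, vision, job
import cv2,numpy as np
o=sensors.get_obs(); print(o['time_s'],o['ee_pos'],o['eef_rot'],o['grip_width'],o['force'])
for c in ['top','side']:
    cv2.imwrite(f'pics/{c}1.png',vision.camera(c))
    p=vision.camera_params(c);print(p)
    for n in ['blue_grip','blue_pin']:
        print(c,n,vision.pinpoint(n,c))
    print(c,vision.search_frame('blue_wing',c),vision.search_frame('yellow_wing',c))
print(sensors.get_obs()['time_s'])
E
```

```text
0.0 [ 0.16399637 -0.52495499  0.40407602] [-3.14042450e+00 -4.87030692e-05  3.02818780e-01] 0.0941582269222182 [-0.16904037  0.28372843 -0.12281058]
{'intrinsics': array([[432.13024645,   0.        , 315.90439961],
       [  0.        , 432.13024645, 200.84272698],
       [  0.        ,   0.        ,   1.        ]]), 'rvec': array([ 1.88885735, -2.28973973,  0.27638425]), 'tvec': array([0.0805871 , 0.52294477, 0.83169632])}
top blue_grip []
top blue_pin [{'at': [211.1, 386.8], 'confidence': 0.36}]
top [{'at': [223.8, 407.0], 'confidence': 0.93}] [{'at': [217.2, 257.2], 'confidence': 0.76}]
{'intrinsics': array([[452.57306809,   0.        , 323.22412808],
       [  0.        , 452.57306809, 198.37638366],
       [  0.        ,   0.        ,   1.        ]]), 'rvec': array([ 2.28644329, -0.45404306,  0.18514322]), 'tvec': array([-0.47370242,  0.21503904,  0.79480483])}
side blue_grip [{'at': [293.3, 332.1], 'confidence': 0.96}]
side blue_pin [{'at': [283.9, 340.9], 'confidence': 0.66}]
side [{'at': [300.6, 332.6], 'confidence': 0.74}] [{'at': [180.8, 303.4], 'confidence': 0.87}]
0.5
```

View pics/top1.png

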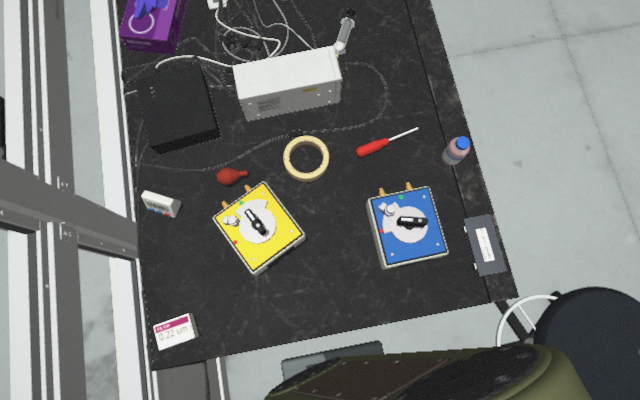

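View pics/side1.png

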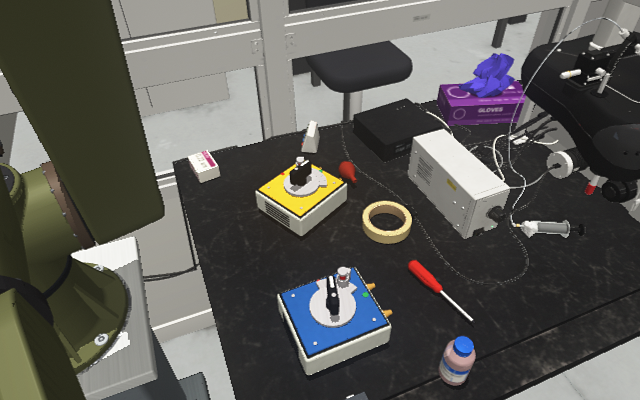

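Run:
```python
import cv2
for c,(r,q) in {'top':(140,200),'side':(120,230)}.items():
    im=cv2.imread(f'pics/{c}1.png')
    im=im[140:300,330:490] if c=='top' else im[220:380,250:410]
    cv2.imwrite(f'pics/{c}1z.png',cv2.resize(im,None,fx=3.6,fy=3.6,interpolation=cv2.INTER_CUBIC))
```

```text
(no output)
```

View pics/top1z.png

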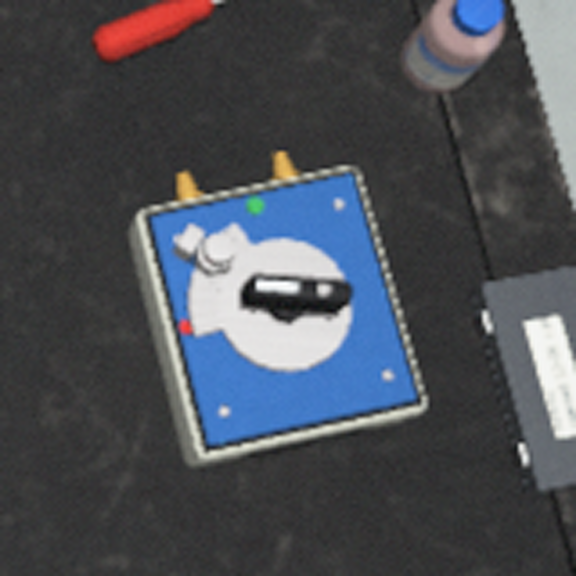

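View pics/side1z.png

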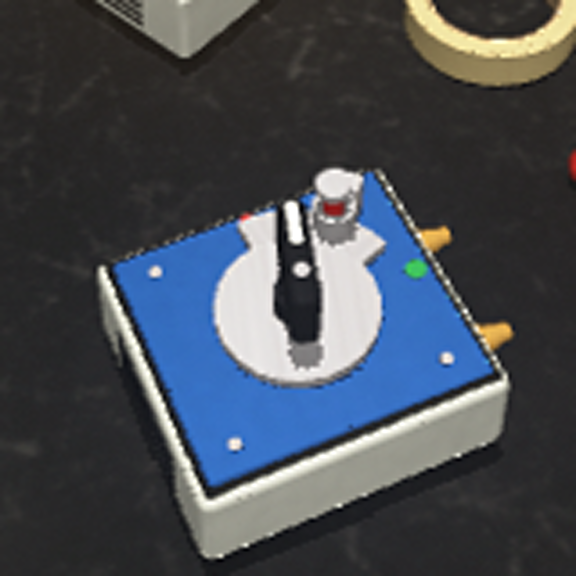

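Top: the blue box is right-hand at about (223,407), the pointer is just past the red dot, and green is at about (197,401). Side: blue grip is at about (293,332), which matches the network. Next I'll compute the positions.

```bash
cat > h.py <<'E'
import cv2,numpy as np
from station import vision
def ray(c,px):
    p=vision.camera_params(c);K=p['intrinsics'];R=cv2.Rodrigues(p['rvec'])[0];t=p['tvec']
    d=R.T@np.linalg.solve(K,[px[0],px[1],1.]);return -R.T@t,d
def atz(c,px,z):
    o,d=ray(c,px);return (o+d*(z-o[2])/d[2])
def proj(c,X):
    p=vision.camera_params(c);return cv2.projectPoints(np.array(X,float).reshape(-1,3),p['rvec'],p['tvec'],p['intrinsics'],None)[0].reshape(-1,2)
E
python3 - <<'E'
from h import *
np.set_printoptions(precision=4,suppress=True)
T=lambda x,y:(330+x/3.6-.36,140+y/3.6-.36)
S=lambda x,y:(250+x/3.6-.36,220+y/3.6-.36)
for c in('top','side'):print(c,ray(c,(0,0))[0])
print('grip side',atz('side',(332.1,293.3),.098))
for n,c,px,z in [('red',"top",T(185,327),.06),('green',"top",T(256,205),.06),('red',"side",S(245,217),.06),('green','side',S(416,268),.06),
 ('hTL','top',T(150,212),.06),('hTR','top',T(357,170),.06),('hBR','top',T(422,403),.06),('hBL','top',T(208,450),.06),
 ('scr','top',T(339,204),.06),('scr','top',T(388,375),.06),('scr','top',T(224,411),.06),
 ('scr','side',S(447,358),.06),('scr','side',S(235,443),.06),('scr','side',S(155,271),.06),
 ('disc','top',T(285,305),.067),('disc','side',S(299,306),.067),
 ('line0','top',T(257,285),.112),('line1','top',T(298,287),.112),('dot','top',T(323,290),.112),
 ('line0','side',S(290,205),.112),('line1','side',S(296,240),.112),('dot','side',S(302,269),.112)]:
  print(n,c,atz(c,px,z))
E
```

```text
top [0.3141 0.0158 0.9342]
side [ 0.28   -0.5823  0.6963]
grip side [ 0.447  -0.1978  0.098 ]
red top [ 0.443  -0.1396  0.06  ]
green top [ 0.5051 -0.1962  0.06  ]
red side [ 0.4454 -0.1385  0.06  ]
green side [ 0.5082 -0.1961  0.06  ]
hTL top [ 0.5127 -0.1349  0.06  ]
hTR top [ 0.5144 -0.2589  0.06  ]
hBR top [ 0.3755 -0.2604  0.06  ]
hBL top [ 0.3727 -0.1365  0.06  ]
scr top [ 0.4965 -0.2435  0.06  ]
scr top [ 0.3944 -0.2458  0.06  ]
scr top [ 0.3922 -0.1503  0.06  ]
scr side [ 0.4998 -0.2443  0.06  ]
scr side [ 0.3977 -0.2466  0.06  ]
scr side [ 0.3953 -0.151   0.06  ]
disc top [ 0.4435 -0.1967  0.067 ]
disc side [ 0.4479 -0.1985  0.067 ]
line0 top [ 0.4503 -0.1736  0.112 ]
line1 top [ 0.445  -0.1949  0.112 ]
dot top [ 0.4409 -0.2077  0.112 ]
line0 side [ 0.4527 -0.1763  0.112 ]
line1 side [ 0.4478 -0.1946  0.112 ]
dot side [ 0.4443 -0.2094  0.112 ]
```

>>> arm_command(plan=[-1, 0.7075, 0.8175, -0.1, 0.482, -1, 0.7075, 0.8175, -0.1, 0.482, -1, 0.7075, 0.8175, -0.1, 0.482, -1, 0.7075, 0.8175, -0.1, 0.482, -1, 0.7075, 0.8175, -0.1, 0.482, -1, 0.7075, 0.8175, -0.1, 0.482, -1, 0.7075, 0.8175, -0.1, 0.482, -1, 0.7075, 0.8175, -0.1, 0.482, -1, 0.7075, 0.8175, -0.1, 0.482, -1, 0.7075, 0.8175, -0.1, 0.482, -1, 0.7075, 0.8175, -0.1, 0.482, -1, 0.7075, 0.8175, -0.1, 0.482, -1, 0.7075, 0.8175, -0.1, 0.482, -1, 0.7075, 0.8175, -0.1, 0.482, -1, 0.7075, 0.8175, -0.1, 0.482], newtons=30)

```text
time_s: 2.0
ee_pos: [0.4467, -0.1985, 0.3648]
eef_rot: [3.141, 0.0, 1.311]
force: [-0.6, -0.3, -0.1]
grip_width: 0.0941
```

Run:
```python
from h import *
from station import sensors
cv2.imwrite('pics/side2.png',cv2.resize(vision.camera('side')[180:380,220:480],None,fx=3,fy=3,interpolation=cv2.INTER_CUBIC))
print(vision.pinpoint('blue_grip','side'))
o=sensors.get_obs();print(o['time_s'],o['ee_pos'],np.degrees(o['eef_rot']),o['force'],o['moment'],o['qpos'])
```

```text
[{'at': [294.1, 330.8], 'confidence': 0.71}]
2.1 [ 0.44683175 -0.19823458  0.3647082 ] [1.79995537e+02 2.26812296e-03 7.51597840e+01] [-0.82904581 -0.40434571  0.71549172] [ 0.01408812 -0.03473081 -0.02032618] [-4.92496040e-01  2.02559682e-01  1.73979993e+00 -2.19908996e-05
  1.19914810e+00 -2.33477426e-01]
```

View pics/side2.png

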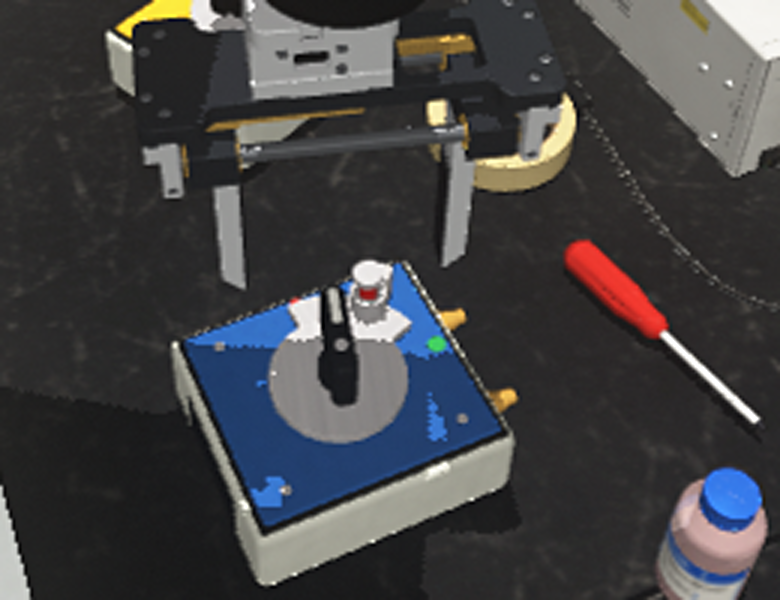

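The jaws straddle the bar, at about (345,340) in the crop, with the opening across its flats. Next: descend and close.

>>> arm_command(plan=[-1, 0, 0, -0.1, 0, -1, 0, 0, -0.17, 0, -1, 0, 0, -0.217, 0, -1, 0, 0, -0.217, 0, -1, 0, 0, -0.217, 0, -1, 0, 0, -0.217, 0])

```text
time_s: 2.7
ee_pos: [0.4473, -0.1981, 0.2791]
eef_rot: [3.14, 0.0, 1.312]
force: [0.1, -0.4, -0.0]
grip_width: 0.0938
```

>>> arm_command(plan=[1, 0, 0, 0, 0, 1, 0, 0, 0, 0, 1, 0, 0, 0, 0, 1, 0, 0, 0, 0, 1, 0, 0, 0, 0, 1, 0, 0, 0, 0, 1, 0, 0, 0, 0, 1, 0, 0, 0, 0], newtons=25)

```text
time_s: 3.5
ee_pos: [0.447, -0.198, 0.2778]
eef_rot: [-3.142, -0.0, 1.312]
force: [-0.3, -0.1, 1.5]
grip_width: 0.0336
```

Run:
```python
from h import *
from station import sensors
cv2.imwrite('pics/side3.png',cv2.resize(vision.camera('side')[180:380,220:480],None,fx=3,fy=3,interpolation=cv2.INTER_CUBIC))
o=sensors.get_obs();print(o['time_s'],o['ee_pos'],np.degrees(o['eef_rot']),o['force'],o['moment'],o['grip_width'])
```

```text
3.55 [ 0.44701003 -0.19797732  0.27782312] [-1.79999220e+02 -2.50403819e-04  7.51871684e+01] [0.62588156 0.06249887 0.26174307] [-0.01536287 -0.05868574  0.02594035] 0.029550507791515208
```

View pics/side3.png

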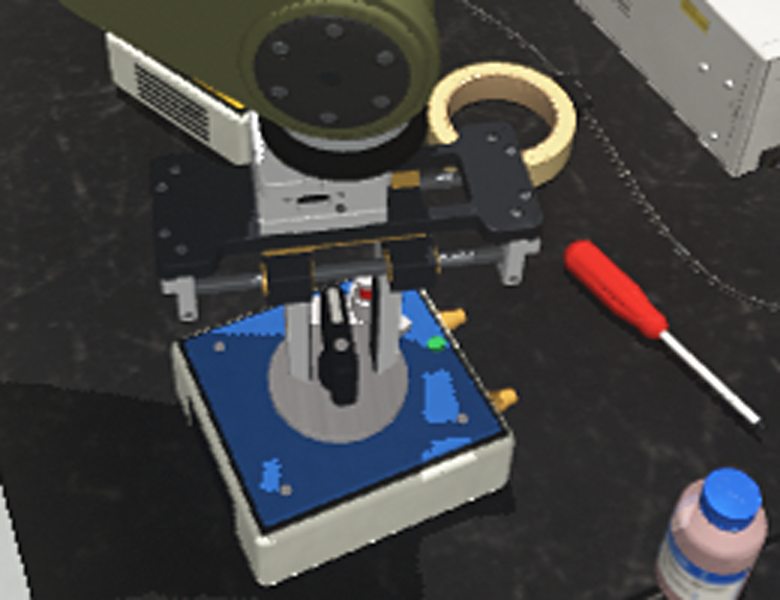

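The fingers are still closing around the bar, 30 mm apart, and look centred and aligned.

>>> arm_command(plan=[1, 0, 0, 0, 0, 1, 0, 0, 0, 0, 1, 0, 0, 0, 0, 1, 0, 0, 0, 0, 1, 0, 0, 0, 0])

```text
time_s: 4.05
ee_pos: [0.4465, -0.1978, 0.2776]
eef_rot: [-3.139, -0.0, 1.312]
force: [-7.7, 1.5, 5.8]
grip_width: 0.0194
```

Run:
```python
from station import sensors
o=sensors.get_obs();print(o['time_s'],o['force'],o['moment'],o['grip_width'])
```

```text
4.05 [-7.68121019  1.49205102  5.77048498] [0.35843606 1.5092655  0.05649917] 0.019408153584264863
```

>>> arm_command(plan=[1, -0.003, 0.001, 0, 0, 1, -0.006, 0.0015, 0, 0, 1, -0.006, 0.0015, 0, 0, 1, -0.006, 0.0015, 0, 0])

```text
time_s: 4.45
ee_pos: [0.445, -0.1974, 0.2779]
eef_rot: [3.139, 0.0, 1.312]
force: [6.8, -1.0, -5.8]
grip_width: 0.019
```

Run:
```python
from station import sensors
o=sensors.get_obs();print(o['time_s'],o['force'],o['moment'],o['grip_width'])
```

```text
4.45 [ 6.81044554 -0.95117815 -5.82708628] [-0.30539348 -1.46152451  0.05140132] 0.019048831591542064
```

Run:
```python
from h import *
a=vision.camera('side')[240:340,280:410];b=vision.camera('top')[170:270,345:475]
cv2.imwrite('pics/m4.png',cv2.resize(np.hstack([a,b]),None,fx=3,fy=3,interpolation=cv2.INTER_CUBIC))
im=cv2.imread('pics/side1.png')[260:330,300:370]
cv2.imwrite('pics/m4b.png',cv2.resize(im,None,fx=8,fy=8,interpolation=cv2.INTER_CUBIC))
from station import sensors
o=sensors.get_obs();print(o['time_s'],o['force'],o['moment'],o['grip_width'])
```

```text
4.55 [ 6.78217352 -1.19527106 -5.66610225] [-0.34247465 -1.42329032 -0.01560438] 0.019086363912412432
```

View pics/m4.png

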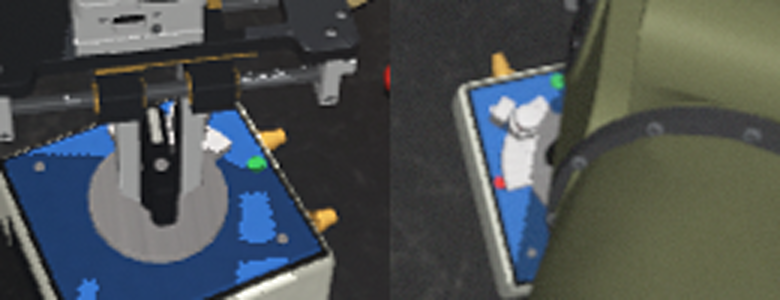

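View pics/m4b.png

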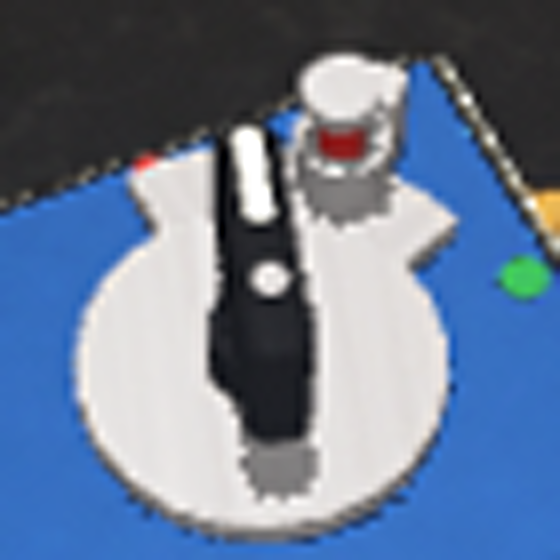

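The bar has a wider hub low down, and the fingertips are closing on that (19 mm instead of 14). I'll open a little, rise 8 mm, centre, and re-close.

>>> arm_command(plan=[0.4, 0, 0, 0, 0, 0.4, 0.002, 0, 0, 0, 0.4, 0.003, -0.001, 0.01, 0, 0.4, 0.003, -0.001, 0.02, 0, 0.4, 0.003, -0.001, 0.02, 0, 1, 0.003, -0.001, 0.02, 0, 1, 0.003, -0.001, 0.02, 0, 1, 0.003, -0.001, 0.02, 0, 1, 0.003, -0.001, 0.02, 0, 1, 0.003, -0.001, 0.02, 0, 1, 0.003, -0.001, 0.02, 0, 1, 0.003, -0.001, 0.02, 0], newtons=25)

```text
time_s: 5.75
ee_pos: [0.4458, -0.1978, 0.2858]
eef_rot: [-3.141, -0.0, 1.312]
force: [-1.7, 0.6, 0.1]
grip_width: 0.0141
```

Run:
```python
from station import sensors
o=sensors.get_obs();print(o['time_s'],o['force'],o['moment'],o['grip_width'])
```

```text
5.75 [-1.72140589  0.60306707  0.07892267] [ 0.01991241  0.23771127 -0.01147428] 0.01414299177438967
```

The grip reads 14.1 mm, so it is flat on the bar. Next, turn clockwise.

>>> arm_command(plan=[1, 0, 0, 0, -0.05, 1, 0, 0, 0, -0.1, 1, 0, 0, 0, -0.15, 1, 0, 0, 0, -0.2, 1, 0, 0, 0, -0.25, 1, 0, 0, 0, -0.3, 1, 0, 0, 0, -0.35, 1, 0, 0, 0, -0.4, 1, 0, 0, 0, -0.45, 1, 0, 0, 0, -0.45, 1, 0, 0, 0, -0.45])

```text
time_s: 6.85
ee_pos: [0.4456, -0.1976, 0.2858]
eef_rot: [-3.14, 0.001, 0.37]
force: [-4.6, 3.5, 3.0]
grip_width: 0.0136
```

Run:
```python
from h import *
a=vision.camera('side')[220:360,260:420]
cv2.imwrite('pics/m5.png',cv2.resize(a,None,fx=4,fy=4,interpolation=cv2.INTER_CUBIC))
from station import sensors
o=sensors.get_obs();print(o['time_s'],o['force'],o['moment'],o['grip_width'],np.degrees(o['eef_rot']))
```

```text
6.9 [-4.35897719  2.99903027  4.33501989] [ 0.48522514  0.8267544  -0.03952659] 0.014061351567930007 [-1.79941514e+02  4.20761109e-02  2.11835649e+01]
```

View pics/m5.png

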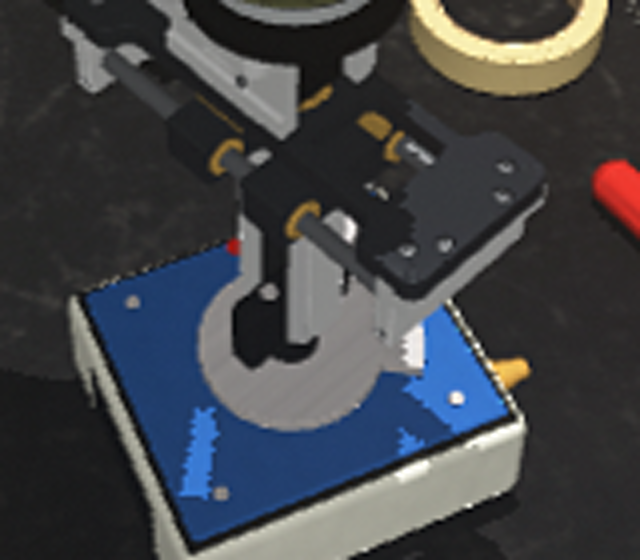

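The wing and disc are turning with the gripper. Remaining: about 20°, plus a slight push against the stop.

>>> arm_command(plan=[1, 0, 0, 0, -0.04, 1, 0, 0, 0, -0.08, 1, 0, 0, 0, -0.12, 1, 0, 0, 0, -0.15, 1, 0, 0, 0, -0.17, 1, 0, 0, 0, -0.18, 1, 0, 0, 0, -0.19, 1, 0, 0, 0, -0.19, 1, 0, 0, 0, -0.19])

```text
time_s: 7.8
ee_pos: [0.4457, -0.1974, 0.2858]
eef_rot: [-3.141, 0.001, -0.027]
force: [-2.9, 5.5, 4.1]
grip_width: 0.0142
```

Run:
```python
from h import *
a=vision.camera('side')[220:360,260:420]
cv2.imwrite('pics/m6.png',cv2.resize(a,None,fx=4,fy=4,interpolation=cv2.INTER_CUBIC))
from station import sensors
o=sensors.get_obs();print(o['time_s'],o['force'],o['moment'],o['grip_width'],np.degrees(o['eef_rot']))
```

```text
7.85 [-3.32769804  4.29605895  4.2058458 ] [0.81850109 0.67325954 0.51864061] 0.014334833573055553 [-1.79957634e+02  5.82612251e-02 -1.55170644e+00]
```

View pics/m6.png

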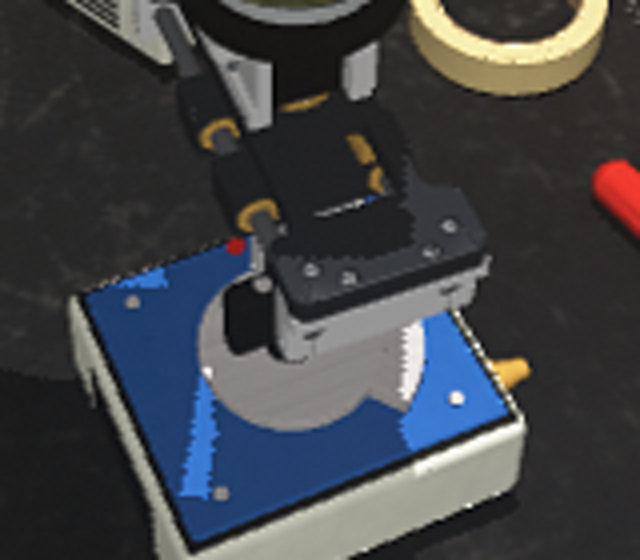

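The z moment rose from −0.04 to 0.52 N m, so the wing is at the stop. Next, open a little, rise, clear the view and check.

>>> arm_command(plan=[0.3, 0, 0, 0, 0, 0.3, 0, 0, 0, 0, 0.3, 0, 0, 0, 0, 0.3, 0, 0, 0, 0, 0.3, 0, 0, 0.06, 0, 0.3, 0, 0, 0.15, 0, 0.3, 0, 0, 0.25, 0, 0.3, -0.1, -0.1, 0.3, 0, 0.3, -0.2, -0.2, 0.3, 0, 0.3, -0.3, -0.3, 0.3, 0, 0.3, -0.3, -0.4, 0.3, 0, 0.3, -0.3, -0.5, 0.3, 0, 0.3, -0.3, -0.5, 0.3, 0, 0.3, -0.3, -0.5, 0.3, 0])

```text
time_s: 9.25
ee_pos: [0.3255, -0.3983, 0.4053]
eef_rot: [-3.141, 0.001, -0.03]
force: [0.5, -0.3, -0.5]
grip_width: 0.0332
```

Run:
```python
from h import *
S=vision.camera('side');T=vision.camera('top')
print(vision.pinpoint('blue_pin','side'),vision.pinpoint('blue_grip','side'))
cv2.imwrite('pics/m7.png',cv2.resize(np.hstack([S[230:350,270:390],T[160:280,345:465]]),None,fx=3.3,fy=3.3,interpolation=cv2.INTER_CUBIC))
cv2.imwrite('pics/m7b.png',cv2.resize(S[255:335,300:380],None,fx=7,fy=7,interpolation=cv2.INTER_CUBIC))
cv2.imwrite('pics/m7c.png',cv2.resize(S[140:240,250:360],None,fx=5,fy=5,interpolation=cv2.INTER_CUBIC))
from station import sensors
o=sensors.get_obs();print(o['time_s'],o['force'],o['moment'],o['grip_width'],o['ee_pos'])
```

```text
[] [{'at': [294.4, 330.8], 'confidence': 0.74}]
9.45 [ 0.10829237 -0.16528738 -0.92139455] [ 0.02461576  0.02732819 -0.00162708] 0.032881505337092325 [ 0.32616858 -0.39679775  0.40611354]
```

View pics/m7.png

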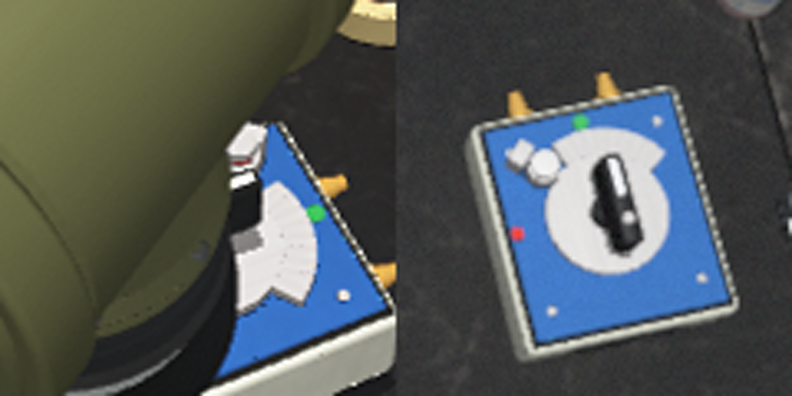

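View pics/m7b.png

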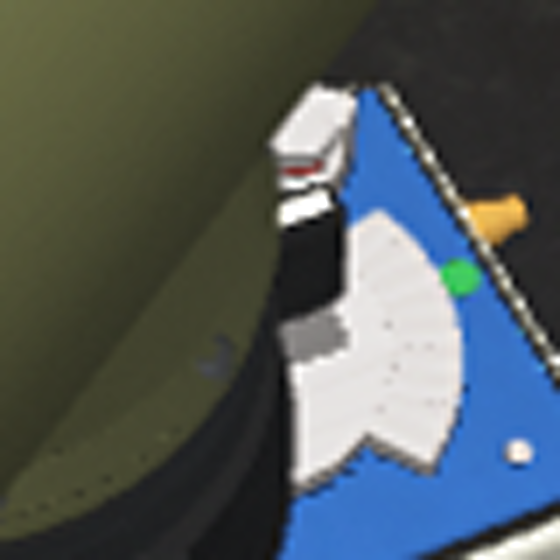

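View pics/m7c.png

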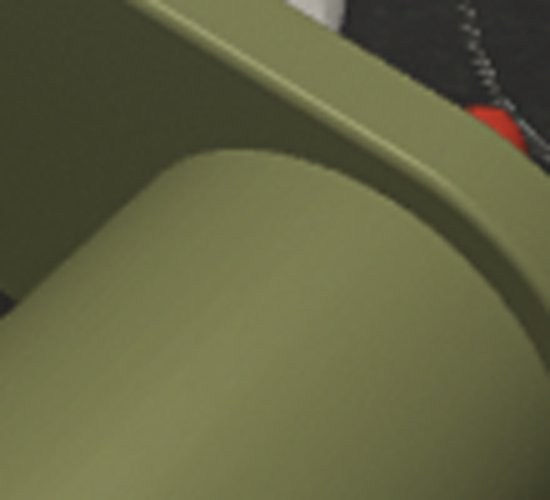

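The top view shows the pointer towards the green dot. The arm blocks the side view, so I'll move back to the start area to see the pin clearly.

>>> arm_command(plan=[0.3, -0.1, -0.08, 0, 0, 0.3, -0.2, -0.16, 0, 0, 0.3, -0.3, -0.24, 0, 0, 0.3, -0.4, -0.32, 0, 0, 0.3, -0.4, -0.32, 0, 0, 0.3, -0.4, -0.32, 0, 0, 0.3, -0.4, -0.32, 0, 0, 0.3, -0.4, -0.32, 0, 0])

```text
time_s: 10.25
ee_pos: [0.1671, -0.5249, 0.4061]
eef_rot: [3.141, -0.0, -0.026]
force: [0.5, 0.6, 0.4]
grip_width: 0.0328
```

Run:
```python
from h import *
S=vision.camera('side');T=vision.camera('top')
print(vision.pinpoint('blue_pin','side'),vision.pinpoint('blue_grip','side'))
cv2.imwrite('pics/side8.png',S);cv2.imwrite('pics/top8.png',T)
cv2.imwrite('pics/s8.png',cv2.resize(S[220:380,250:410],None,fx=3.6,fy=3.6,interpolation=cv2.INTER_CUBIC))
cv2.imwrite('pics/t8.png',cv2.resize(T[140:300,330:490],None,fx=3.6,fy=3.6,interpolation=cv2.INTER_CUBIC))
cv2.imwrite('pics/y8.png',cv2.resize(np.hstack([S[140:240,250:350],T[170:270,205:305]]),None,fx=3.9,fy=3.9,interpolation=cv2.INTER_CUBIC))
```

```text
[{'at': [286.2, 342.7], 'confidence': 0.66}] [{'at': [292.6, 333.0], 'confidence': 0.59}]
```

View pics/s8.png

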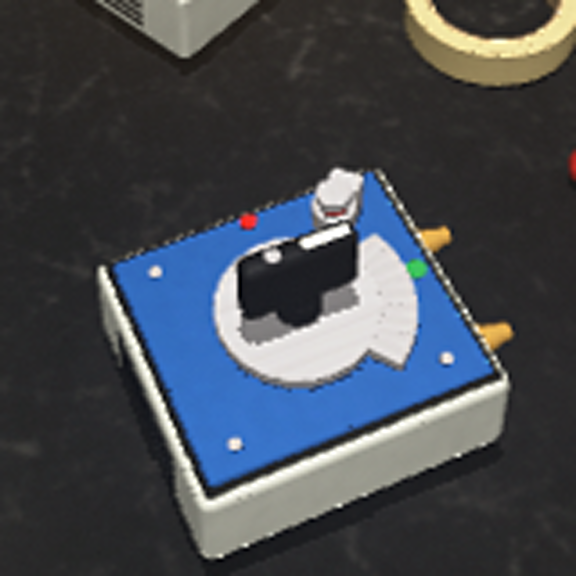

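View pics/t8.png

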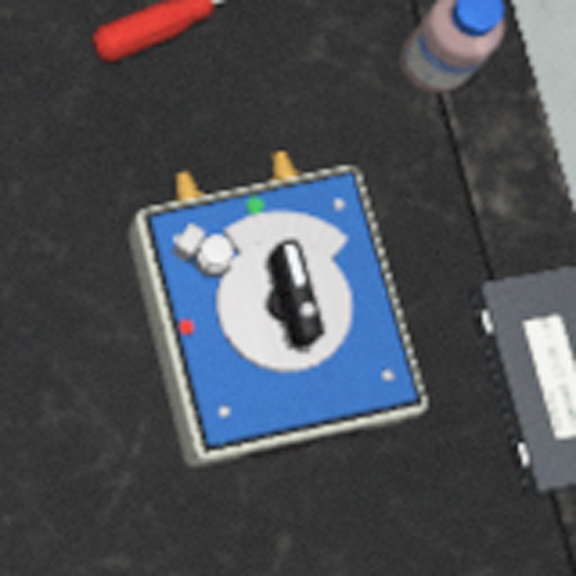

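View pics/y8.png

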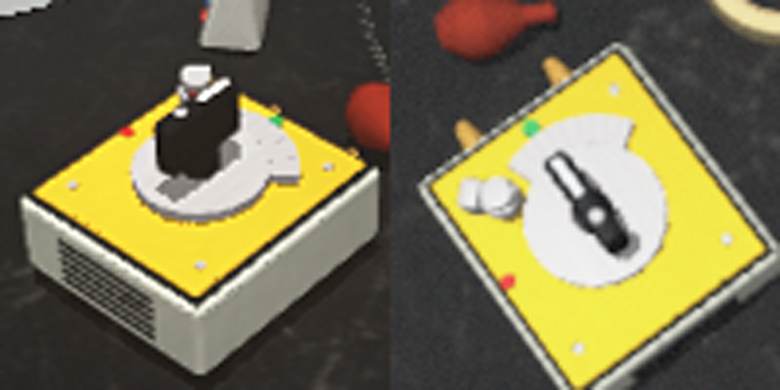

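Run:
```python
from h import *
T=lambda x,y:(330+x/3.6-.36,140+y/3.6-.36)
S=lambda x,y:(250+x/3.6-.36,220+y/3.6-.36)
for c,a,b in[('top',T(307,310),T(289,248)),('side',S(274,257),S(346,229))]:
    p,q=atz(c,a,.112),atz(c,b,.112);print(c,np.degrees(np.arctan2(q[1]-p[1],q[0]-p[0])))
for c,a,b in[('top',T(224,411),T(388,375)),('top',T(388,375),T(339,204)),('side',S(235,443),S(447,358))]:
    p,q=atz(c,a,.06),atz(c,b,.06);print(c,np.degrees(np.arctan2(q[1]-p[1],q[0]-p[0])))
P=atz('side',S(340,185),.095)
for z in(.06,.067): print(z,proj('side',[[.4465+.034,-.198+.034,z]]),proj('side',[[.4465+.034,-.198+.034,z+.032]]))
im=[cv2.imread(f'pics/side{i}.png')[255:300,320:365] for i in(1,8)]
cv2.imwrite('pics/cmp.png',cv2.resize(np.hstack(im),None,fx=8,fy=8,interpolation=cv2.INTER_CUBIC))
```

```text
top 2.0189207803786844
side 2.4423077986264374
top -88.67477631436742
top 1.283529140332799
side 1.2667282310291486
0.06 [[342.30709086 284.74022261]] [[342.69845533 273.18594445]]
0.067 [[342.39079628 282.2689824 ]] [[342.78712617 270.56810965]]
```

View pics/cmp.png

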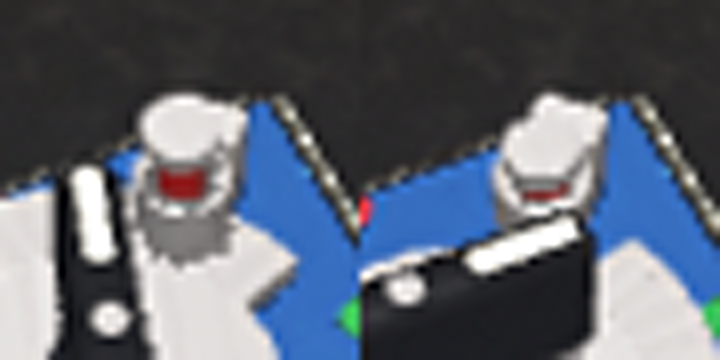

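```bash
python3 -c "
from station import job;print(job.hand_in())"
```

```text
the job is handed in; nothing more can be done
None
```

The blue hatch's wing fastener is turned clockwise to the green dot and locked, and I handed the job in at about 10.5 s of the 32 s allowed.

**What I did:** My first grip closed on the wider hub under the bar, reading 19 mm instead of 14. I opened slightly, rose 8 mm and gripped the flat bar at 14.1 mm. I then turned it about 77° by gripper angle, from a start of about 0.29 rad. The turning moment rose from near zero to 0.5 N m, so the wing was against its stop. I let go and moved the arm clear.

**Last checks:**
- **Pointer:** it measures 2.0° in the top camera and 2.4° in the side camera. The box axis is at 1.3°, so the wing is home to within about 1°, roughly the measuring error.
- **Pin:** in the side view its head sits visibly lower than at the start, by about the 2.6 pixels expected for a 7 mm drop. Only a sliver of red shows.
- **Yellow hatch:** not touched. Its pointer is still at green.
- **Arm:** it ended away from everything, with forces near zero.

**Failed check:** just after release, the detector found no pin in the side view because the arm blocked it. It found the pin again once the arm had moved away, with a confidence of 0.66.

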